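Load the test stand and switch the isolator on

ROBOT

A 7-joint arm with a two-finger parallel gripper is mounted at the origin on the work surface. World frame = base frame: x ahead of the robot, y to its left, z up, the work surface at z = 0. Lengths are in m, angles in degrees, forces in N, time in s.
With the tool pointing down it reaches from about 0.425 to 1.025 m from the base axis. Payload 3.6 kg.
Tool frame: the origin (TCP) lies at the very end of the fingers, on their centre line; the grasp point (between the pads) lies 19 mm behind it; z points along the fingers, y is the direction in which the jaws open and shut (so a half turn about z gives the same grasp; the last joint's range is limited). The gripper opens to 85 mm and grips with 20 to 120 N. Pads are 22 mm wide; open, the fingers measure 114 mm over their backs; the gripper's body (76 mm by 85 mm) begins 54 mm behind the grasp point. The pads swing forward as they close: fully open they stand 13 mm farther back than shut.
Start: joints at [-79.727, 33.873, 2.773, 92.16, -1.908, 54.013, -1.931], TCP at [0.195, 0.698, 0.231] pointing down, gripper open.
Joint ranges: [-153.93, 153.93], [-27.13, 128.08], [-72.61, 78.16], [10.71, 143.7], [-87.88, 267.88], [4.46, 118.87], [-176.78, 176.78]. Speed limits (degrees/s): [147.25, 147.25, 180, 180, 180, 180, 180].

INTERFACE

Orientations are given as a 3x3 rotation matrix whose columns are the frame's x, y, z axes.
In Python, from plant import env gives the robot as it stands.
- The arm moves only by the shell command python3 -m inch 'ROWS'. ROWS is JSON, a list of rows, each an object of numbers: "fingers": the closure, from 0 (fully open) to 1 (shut); "x", "y", "z": the shift along the tool's x, y, z in mm; "turn": the turn about the tool's z in degrees. A call has 1 to 12 rows; each row is the pose to reach, as a shift and turn from the pose measured when the call began, along the tool's axes at that moment; what a row does not reach only later rows make up. A row lasts 1/12 s, in which the tool goes at most 41.7 mm and 7.16 degrees, less where a joint would pass 70% of its speed; a pose out of reach is approached as far as the arm can. A call with a gripper value outside its range is refused whole. The fingers move at their own pace and stop on an object; the grip force is fixed at half the most. Time passes only in rows, so rows that repeat a pose let the fingers close. It gives the time, the measured TCP pose, the force and the opening at its end, in the units of the state.
- env.read_state(): the state, without advancing time (a new reading comes with each control period).
- env.grab_frame(name): name is "scene" or "top"; returns a dict with "img" (420x560x3 uint8, red, green, blue), "z_map" (420x560 float32, m along the optical axis (not along the pixel's ray), 0 where there is no reading), "fov_y" (degrees; the focal length in pixels is half the picture's height over the tangent of half this angle, whatever the lens; pixels are square), "cx", "cy" (the principal point, pixels), "rvec" (rotation vector, rad) and "tvec" (3), from world to camera coordinates, as OpenCV has them. Camera axes: x right, y down, z forward; pixel columns grow to the right and rows downward; lengths in m; the calibration is good to about 2 mm. A picture is of the moment at which its call begins.
- env.close_job(): hands the job in, once; it reports no verdict.
The state is a dict: "t": time; "joints": joint angles; "dq": joint speeds; "joint_efforts": joint torques, N m; "eef_pos": TCP position; "orientation": TCP orientation; "ft_force": force on the tool from outside, world axes, zero at the start; "ft_torque": the same for the moment, N m; "opening": finger opening in m.
Only numpy, scipy, OpenCV 4.12 (cv2) and the standard library are available. Lean on these libraries where they do the work, as an engineer would, in place of code of your own. Each camera call takes 0.05 s, during which the arm holds its last target. There are 200 camera calls.

TASK

Take the tall power module out of the black storage rack and set it gently, right side up, into the sloped nest of the test stand so that it lies flat on the nest's bed between the two upright cheeks; do not drop it in. Then turn the rotary handle of the grey isolator box clockwise from off all the way over to its on stop, and let go. Leave the low spare module, the bottle, the brush and the circuit board panel where they are.

Things in the scene. Friction and masses are not known exactly. Their poses are not given: they have to be found in the camera images.
- module: Power module: aluminium block 56 (x) x 40 (y) x 45 mm high, green circuit board on top, 0.2-0.4 kg, loose. Origin: centre of underside, z up. Stands in one bay of the rack, x along the bay: there the walls leave only its ends (+-x) free to grip; in the nest the cheeks leave only its sides (+-y) free, so put it down on the open mat in between and take it the other way.
- spare: Spare module in the other bay of the rack: same make and footprint (56 x 40 mm) but only 22 mm high. Origin at the centre of its underside. To be left alone.
- rack: Black storage rack, fixed: base 80 (x) x 124 (y) x 8 mm; three upright walls 46 mm long (x), 8 mm thick, tops 63 mm above the table, at y = -54, 0, +54 mm, making two bays 46 mm wide centred at y = -27 and +27 mm, open above and at both ends. Origin: centre of the underside, z up.
- stand: Test stand, fixed: steel base plate 110 (x) x 120 (y) x 12 mm with a short column carrying the nest. Origin at the centre of the underside, z up; x points away from the robot at yaw 0.
- nest: Nest on the stand. Origin: centre of the bed's top, 66 mm up; z is the bed's normal, leaning 15 deg to the stand's -x; x runs uphill, y level. Bed 60 (x) x 80 (y) mm. Cheeks 40 mm long (x), 6 thick, 60 high, inner faces at y = +-32; lips 7 mm high, 6 thick, inner faces at x = +-24. Seated module: origin at this origin, z along this z, its 56 mm length along this y (either way round).
- isolator: Grey isolator box, fixed: 120 (x) x 110 (y) x 60 mm with a 4 mm plate on top (top face 64 mm above the table) that carries the rotary handle at its middle. Origin at the centre of the underside, z up.
- grip (a point): Point on the rotary handle's axis, 84 mm above the table, at mid-height of its grip bar. x runs along the bar, y across it; both turn with it. Black bar 62 mm long, 14 wide, 27 high (71 to 98 mm above the table) on a round hub of 25 mm radius and 7 mm height; a small pointed nose at the bar's -x end points at the marks.
- handle (a joint): Angle of the rotary handle about its upright axis: 0 = off (bar along the isolator's x, nose to its -x side), 1.571 = on stop (bar along the isolator's y, nose to its +y side); grows clockwise seen from above. An over-centre mechanism (up to 0.25 N m) snaps it to the nearer end stop.
- bottle: White plastic bottle, 44 mm diameter, 85 mm high, standing loose. Origin at the centre of its underside. To be left alone.
- brush: Brush with a handle, 130 mm long, lying loose. To be left alone.
- panel: Green circuit board panel, 80 x 90 x 5 mm, lying loose. Origin at the centre of its underside. To be left alone.
There are look-alikes about, which are no part of the job. What is shaped like the stand but green is not meant.

How it is judged:
By the outcome, as a careful person would: the job done as asked, in the order asked, and still so for the second after the job is handed in, with the robot touching nothing.
It also fails if it takes over 58 s, if anything falls off the work surface, if the arm or the gripper's body presses on something with over 40 N, if the wrist force passes 120 N, or if a joint passes its speed limit or range.

## Working session

There is one attempt and no reset: what is moved stays moved. The work goes in short steps, Python scripts to look and compute and a shell command to move; the robot and the scene stay as the last step left them, time stands still between calls to the robot, and variables do not carry over. Pictures are saved under pics/ and viewed, about 8 in all and at most 12, crops included, and the job is handed in when it is done.

```bash
ls; mkdir -p pics; cat > h.py <<'E'
import numpy as np, cv2
from plant import env
def grab(n,save=None):
    f=env.grab_frame(n)
    if save: cv2.imwrite(f'pics/{save}.png',f['img'][:,:,::-1])
    return f
def cloud(f):
    h,w=f['z_map'].shape; F=h/2/np.tan(np.radians(f['fov_y'])/2)
    u,v=np.meshgrid(np.arange(w),np.arange(h)); z=f['z_map']
    P=np.stack([(u-f['cx'])/F*z,(v-f['cy'])/F*z,z],-1)
    R=cv2.Rodrigues(np.array(f['rvec'],float))[0]
    W=(P-np.array(f['tvec']).ravel())@R
    W[z==0]=np.nan
    return W
E
python3 - <<'E'
from h import *
for n in('scene','top'):
    f=grab(n,n+'0'); np.save(n+'0.npy',cloud(f)); print(n,f['fov_y'],f['cx'],f['cy'],f['rvec'],f['tvec'])
print(env.read_state())
E
```

```text
pics
scene 52.28402898202312 278.2450955289458 203.32079773989804 [ 1.17845929  2.27286818 -1.05088442] [ 0.34024146 -0.25691489  1.26737002]
top 49.30326203997589 278.29708476598483 214.51262149452702 [ 2.13361567 -2.11038172  0.18663549] [-0.01366745  0.59136033  1.06732677]
{'t': 0.1, 'joints': array([-79.72954607,  33.91743377,   2.76590727,  92.23033451,
        -1.90942438,  54.0114281 ,  -1.93193429]), 'dq': array([ 0.10240236, -0.09039704,  0.07250279, -0.05975391,  0.00586278,
        0.06365578,  0.1361107 ]), 'joint_efforts': array([ 4.51549713e-03, -5.49993861e+01,  1.55294828e+00, -1.98823643e+01,
        9.70164256e-03,  3.84479557e-03, -9.59427268e-06]), 'eef_pos': array([0.19506716, 0.69748409, 0.23028432]), 'orientation': array([[-9.63051947e-01,  2.69315305e-01, -4.62334714e-04],
       [ 2.69315693e-01,  9.63050037e-01, -1.91943679e-03],
       [-7.16822416e-05, -1.97303133e-03, -9.99998051e-01]]), 'ft_force': array([-0.50607641, -0.39850762, -0.73168192]), 'ft_torque': array([-0.00019241, -0.03691443, -0.00028873]), 'opening': 0.08526411512733208}
```

View pics/scene0.png

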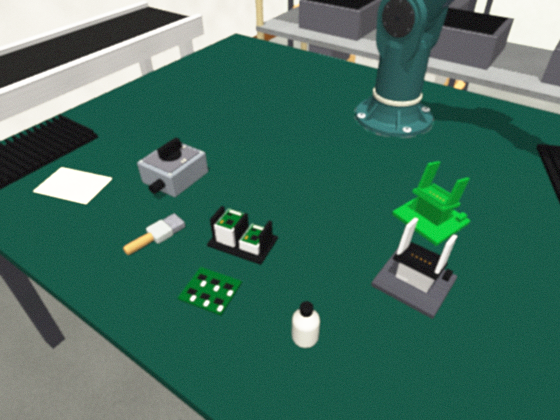

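View pics/top0.png

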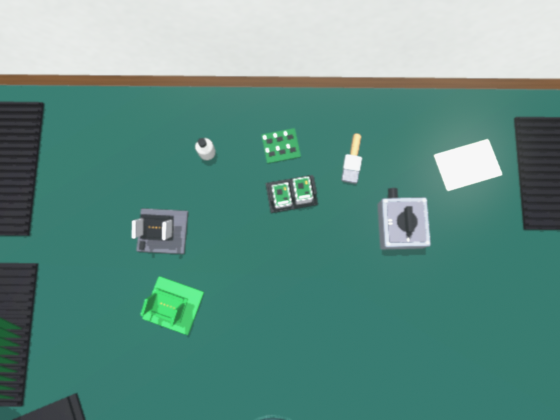

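Scene: rack with two modules (~(242,235)), isolator (172,165), grey stand (415,270) plus green decoy, bottle, brush and panel. Top: rack at (292,193), isolator at (405,222), stand at (160,230).

```bash
python3 - <<'E'
from h import *
T=np.load('top0.npy'); S=np.load('scene0.npy')
it=cv2.imread('pics/top0.png'); isc=cv2.imread('pics/scene0.png')
def rect(p,name):
    p=p[:,:2].astype(np.float32); 
    r=cv2.minAreaRect(p*1000); print(name,len(p),'c',np.round(r[0],1),'size',np.round(r[1],1),'ang',round(r[2],1))
def win(W,u0,u1,v0,v1): return W[v0:v1,u0:u1].reshape(-1,3)
R=win(T,255,330,165,222)
print('table z',np.nanmedian(T[250:300,230:350,2]))
for a,b in((.003,.012),(.025,.036),(.046,.056),(.057,.068)):
    m=(R[:,2]>a)&(R[:,2]<b); print(a,b,m.sum()); 
    if m.sum()>5: rect(R[m],'rack')
m=R[:,2]>.004; rect(R[m],'rack all')
# height print grid
print(np.round(T[176:212:3,264:322:3,2]*1000).astype(int))
I=win(T,370,440,185,260)
for a,b in((.055,.067),(.068,.075),(.085,.105)):
    m=(I[:,2]>a)&(I[:,2]<b); rect(I[m],'iso %g'%a)
St=win(T,125,195,200,260)
for a,b in((.006,.018),(.05,.09),(.1,.15)):
    m=(St[:,2]>a)&(St[:,2]<b); rect(St[m],'stand %g'%a)
print(np.round(T[206:256:3,130:190:3,2]*1000).astype(int))
for W,n in((T,'T'),):
    P=win(W,143,165,215,243); P=P[(P[:,2]>.045)&(P[:,2]<.09)]
    c=P.mean(0); u,s,v=np.linalg.svd(P-c,full_matrices=False); print('bed',c,v[2],s)
E
python3 -c "
import cv2
a=cv2.imread('pics/top0.png');
b=[cv2.resize(a[y:y+70,x:x+80],None,fx=5,fy=5,interpolation=3) for x,y in((250,160),(120,195))]
c=cv2.imread('pics/scene0.png')
b2=[cv2.resize(c[y:y+70,x:x+80],None,fx=5,fy=5,interpolation=3) for x,y in((200,195),(375,220))]
cv2.imwrite('pics/crop1.png',cv2.resize(cv2.vconcat([cv2.hconcat(b),cv2.hconcat(b2)]),(680,595)))"
```

```text
table z -0.0002920448646798194
0.003 0.012 638
rack 638 c [658.6 -42. ] size [148.7 192.9] ang 0.6
0.025 0.036 388
rack 388 c [652.2 -39.5] size [ 56.3 113.9] ang 9.8
0.046 0.056 341
rack 341 c [653.7 -39.9] size [ 56.6 114.5] ang 10.2
0.057 0.068 209
rack 209 c [654.1 -40.5] size [ 49.9 116.2] ang 9.8
rack all 1562 c [658.4 -42.3] size [148.4 192.3] ang 0.6
[[-3  3  1 -5 -3 -2 -1 -1 -3 -1  2 -1  1  0 10  6 65  0  0 -1]
 [ 1 -1  1 -1 -1  1 -2 -2  3  6 54 54 49 52 58 55 63 -1 -3  2]
 [ 0  2  8  8  8  6  7 12  9 66 52 54 54 51 55 54 66  0  0 -5]
 [ 2  6 63 29 29 29 34 31 12 62 51 52 57 52 57 53 61 65  2  1]
 [ 6 10 64 32 30 28 31 35 32 65 47 55 54 57 52 51 50 66 -4 -2]
 [ 2  6 62 31 31 31 33 28 31 64 63 55 55 57 51 53 32 62 -4  1]
 [ 3  3 60  8 28 29 30 28 30 44 65 53 52 54 52 51 24 57 -2 -2]
 [-2 -2 62 11 27 32 33 28 31 25 64 51 57 56 54 51 53 21 -1  1]
 [-4  0 41 65 30 30 30 32 30 13 29 52 52 41 40 33 10 11  1  1]
 [ 1 -2 14 34 33 37 33 30 30 28 11 20 15  9 10  6  6  8  2 -1]
 [ 3 -3  7  9 29 28 18 13  5 10  5 10 11  8  6  4  2  2 -1  1]
 [-1  3 10  7  7  5  6  6  5 -1  2  1  3  0 -1
[... 7234 characters left out ...]
  15                   11                   16
                     5                   -1]
 [                  -2                   -5                   -3
                     1                   -1                    1
                     2                    0                   -4
                     3                   -1                   -2
                     4                   -1                   -2
                    -2                    1                    0
                     0                    0]]
bed [0.55556891 0.29509389 0.06729141] [ 0.25433748 -0.02827857 -0.96670201] [0.40652025 0.33115948 0.07639095]<stdin>:22: RuntimeWarning: invalid value encountered in cast
```

View pics/crop1.png

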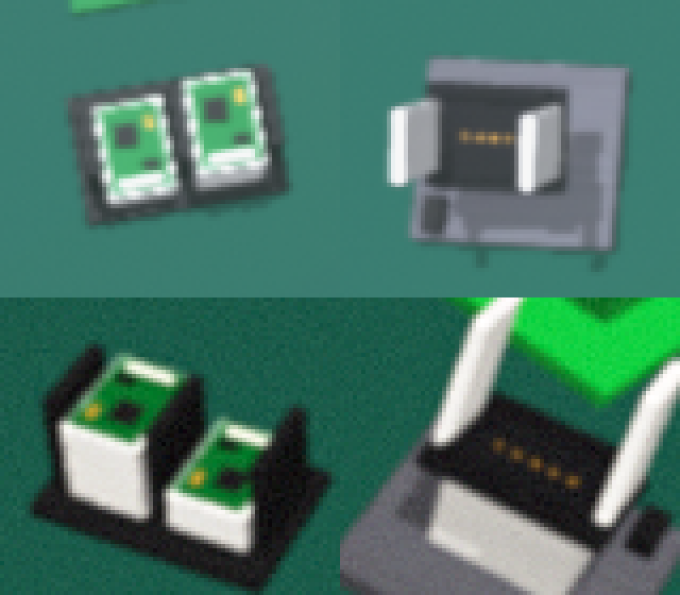

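Top shows the tall module in the right-hand (-y) bay at about (303,187); the bed of the grey stand (155,230) rises toward +x. Next, refine the numbers.

```bash
cat >> h.py <<'E'
def rect(p,name):
    r=cv2.minAreaRect((p[:,:2]*1000).astype(np.float32)); print(name,len(p),'c',np.round(r[0],1),'size',np.round(r[1],1),'ang',round(r[2],1), 'zmed',round(float(np.median(p[:,2]))*1000,1))
def sel(W,x,y,z,mask=None):
    m=(W[...,0]>x[0])&(W[...,0]<x[1])&(W[...,1]>y[0])&(W[...,1]<y[1])&(W[...,2]>z[0])&(W[...,2]<z[1])
    if mask is not None: m&=mask
    return W[m]
def rel(dx,dy,dz,ang=None):
    "world shift (mm) and desired jaw angle (deg) -> tool x,y,z,turn"
    s=env.read_state(); R=np.array(s['orientation']); a=np.degrees(np.arctan2(R[1,1],R[0,1]))
    out=np.round(R.T@np.array([dx,dy,dz]),1)
    t=None if ang is None else [round(float((a-ang+180)%360-180),1),round(float((a-ang+360)%360-180),1)]
    return out,'turn',t
def to(x,y,z,ang=None):
    p=np.array(env.read_state()['eef_pos'])*1000
    return rel(x-p[0],y-p[1],z-p[2],ang)
E
python3 - <<'E'
from h import *
for n in('top','scene'):
    W=np.load(n+'0.npy'); im=cv2.imread(f'pics/{n}0.png'); 
    hsv=cv2.cvtColor(im,cv2.COLOR_BGR2HSV)
    g=(hsv[...,0]>45)&(hsv[...,0]<80)&(hsv[...,1]>110)&(hsv[...,2]>60)
    br=im.max(2)>95
    print(n)
    rect(sel(W,(.6,.72),(-.105,-.02),(.046,.06),br),'mod top bright')
    rect(sel(W,(.6,.72),(-.105,-.02),(.046,.06),g),'mod green')
    rect(sel(W,(.6,.71),(-.11,.03),(.058,.07)),'walls')
    rect(sel(W,(.51,.65),(-.39,-.24),(.09,.103)),'bar')
    rect(sel(W,(.51,.65),(-.39,-.24),(.058,.067)),'iso top')
    c=sel(W,(.5,.6),(.23,.35),(.085,.14)); rect(c,'cheeks')
    for s in(1,-1):
        q=c[(c[:,1]-.29)*s>0]; rect(q,f'cheek{s}')
    rect(sel(W,(.48,.63),(.21,.37),(.006,.018),),'base')
    b=sel(W,(.52,.59),(.265,.315),(.052,.085)); ok=np.ones(len(b),bool)
    for _ in range(4):
        A=np.c_[b[:,:2]-[.556,.29],np.ones(len(b))]; k=np.linalg.lstsq(A[ok],b[ok,2],rcond=None)[0]; ok=abs(A@k-b[:,2])<.004
    print('bed plane',k,ok.sum())
    rect(sel(W,(.5,.62),(.24,.34),(.045,.085)),'bed')
print(to(658,-67,150,9.8))
E
```

```text
top
mod top bright 355 c [659.3 -71.5] size [56.6 50.9] ang 9.6 zmed 53.5
mod green 123 c [662.3 -65.6] size [38.6 29.9] ang 11.4 zmed 53.9
walls 188 c [654.6 -40.6] size [ 48.9 115.8] ang 9.8 zmed 63.0
bar 168 c [ 577.1 -316.8] size [60.4 14.6] ang 2.1 zmed 97.3
iso top 1522 c [ 575.9 -316.2] size [118.8 110.1] ang 0.7 zmed 62.9
cheeks 261 c [545.2 288.1] size [77.2 47.4] ang 86.8 zmed 114.5
cheek1 136 c [546.9 321.9] size [ 7.  47.2] ang 83.6 zmed 113.3
cheek-1 125 c [543.3 253. ] size [ 6.9 47.3] ang 86.9 zmed 115.5
base 1128 c [558.8 286.8] size [120.9 119.5] ang 87.1 zmed 11.6
bed plane [ 0.22781975 -0.0066007   0.06637997] 350
bed 716 c [555.8 287.7] size [81.5 62.2] ang 87.5 zmed 67.5
scene
mod top bright 338 c [660.3 -66.6] size [58.  48.8] ang 11.8 zmed 53.5
mod green 197 c [656.6 -67.4] size [51.7 36.6] ang 9.6 zmed 53.9
walls 266 c [657.  -39.9] size [ 49.9 118.1] ang 10.0 zmed 62.3
bar 149 c [ 580.1 -317.1] size [61.8 17.7] ang 3.5 zmed 97.2
iso top 899 c [ 578.4 -315.4] size [119.9 110.7] ang 1.5 zmed 63.3
cheeks 407 c [546.1 288.4] size [76.4 50.8] ang 87.8 zmed 110.9
cheek1 192 c [547.4 323.4] size [ 6.3 50.8] ang 87.8 zmed 111.6
cheek-1 215 c [545.4 253.7] size [ 6.6 49.1] ang 87.2 zmed 110.6
base 2011 c [555.9 288. ] size [120.1 112.5] ang 87.8 zmed 11.9
bed plane [ 0.22297098 -0.01073263  0.06653204] 502
bed 1213 c [555.1 288.8] size [80.2 66.3] ang 86.2 zmed 67.5
(array([-651.7, -611.4,   81.5]), 'turn', [64.6, -115.4])
```

```bash
A='{"fingers":0,"x":-652,"y":-611,"z":60,"turn":64.6}'; python3 -m inch '[{"fingers":0,"x":-652,"y":-611,"z":60,"turn":64.6},{"fingers":0,"x":-652,"y":-611,"z":60,"turn":64.6},{"fingers":0,"x":-652,"y":-611,"z":60,"turn":64.6},{"fingers":0,"x":-652,"y":-611,"z":60,"turn":64.6},{"fingers":0,"x":-652,"y":-611,"z":60,"turn":64.6},{"fingers":0,"x":-652,"y":-611,"z":60,"turn":64.6},{"fingers":0,"x":-652,"y":-611,"z":60,"turn":64.6},{"fingers":0,"x":-652,"y":-611,"z":60,"turn":64.6},{"fingers":0,"x":-652,"y":-611,"z":60,"turn":64.6},{"fingers":0,"x":-652,"y":-611,"z":60,"turn":64.6},{"fingers":0,"x":-652,"y":-611,"z":60,"turn":64.6},{"fingers":0,"x":-652,"y":-611,"z":60,"turn":64.6}]'
python3 -c "
from h import *
print(to(659,-67,160,9.8))"
```

```text
t: 1.1
eef_pos: [0.4541, 0.2697, 0.1977]
orientation: [[-0.17, 0.985, -0.001], [0.985, 0.17, -0.002], [-0.002, -0.001, -1.0]]
ft_force: [0.2, -0.1, 0.9]
opening: 0.0852
(array([-366.6,  144.6,   38.3]), 'turn', [0.0, -180.0])
```

```bash
python3 -m inch '[{"fingers":0,"x":-367,"y":145,"z":38},{"fingers":0,"x":-367,"y":145,"z":38},{"fingers":0,"x":-367,"y":145,"z":38},{"fingers":0,"x":-367,"y":145,"z":38},{"fingers":0,"x":-367,"y":145,"z":38},{"fingers":0,"x":-367,"y":145,"z":38},{"fingers":0,"x":-367,"y":145,"z":38},{"fingers":0,"x":-367,"y":145,"z":38},{"fingers":0,"x":-367,"y":145,"z":38},{"fingers":0,"x":-367,"y":145,"z":38},{"fingers":0,"x":-367,"y":145,"z":38},{"fingers":0,"x":-367,"y":145,"z":38}]'
python3 -c "
from h import *
print(to(659,-67,20,9.8))"
```

```text
(array([-366.3,  144.8,  178.3]), 'turn', [0.0, -180.0])invalid input at $[0]: expected keys fingers, x, y, z, turn
```

```bash
python3 -m inch '[{"fingers":0,"x":-367,"y":145,"z":38,"turn":0},{"fingers":0,"x":-367,"y":145,"z":38,"turn":0},{"fingers":0,"x":-367,"y":145,"z":38,"turn":0},{"fingers":0,"x":-367,"y":145,"z":38,"turn":0},{"fingers":0,"x":-367,"y":145,"z":38,"turn":0},{"fingers":0,"x":-367,"y":145,"z":38,"turn":0},{"fingers":0,"x":-367,"y":145,"z":38,"turn":0},{"fingers":0,"x":-367,"y":145,"z":38,"turn":0},{"fingers":0,"x":-367,"y":145,"z":38,"turn":0},{"fingers":0,"x":-367,"y":145,"z":38,"turn":0},{"fingers":0,"x":-367,"y":145,"z":38,"turn":0},{"fingers":0,"x":-367,"y":145,"z":38,"turn":0}]'
python3 -c "
from h import *
print(to(659,-67,20,9.8))"
```

```text
t: 2.1
eef_pos: [0.6593, -0.0696, 0.1596]
orientation: [[-0.167, 0.986, -0.002], [0.986, 0.167, -0.003], [-0.003, -0.002, -1.0]]
ft_force: [0.3, 0.5, -0.0]
opening: 0.0852
(array([  3. ,   0.5, 139.6]), 'turn', [-0.2, 179.8])
```

```bash
python3 -m inch '[{"fingers":0,"x":3,"y":0,"z":30,"turn":0},{"fingers":0,"x":3,"y":0,"z":60,"turn":0},{"fingers":0,"x":3,"y":0,"z":85,"turn":0},{"fingers":0,"x":3,"y":0,"z":105,"turn":0},{"fingers":0,"x":3,"y":0,"z":120,"turn":0},{"fingers":0,"x":3,"y":0,"z":130,"turn":0},{"fingers":0,"x":3,"y":0,"z":136,"turn":0},{"fingers":0,"x":3,"y":0,"z":140,"turn":0},{"fingers":0,"x":3,"y":0,"z":140,"turn":0}]'
python3 - <<'E'
from h import *
grab('scene','s1')
a=cv2.imread('pics/s1.png')[150:290,150:330]; cv2.imwrite('pics/c2.png',cv2.resize(a,None,fx=4,fy=4,interpolation=3))
E
```

```text
t: 2.85
eef_pos: [0.6586, -0.0667, 0.0196]
orientation: [[-0.167, 0.986, -0.002], [0.986, 0.167, -0.003], [-0.003, -0.002, -1.0]]
ft_force: [-0.4, -1.1, 0.2]
opening: 0.0854
```

View pics/c2.png

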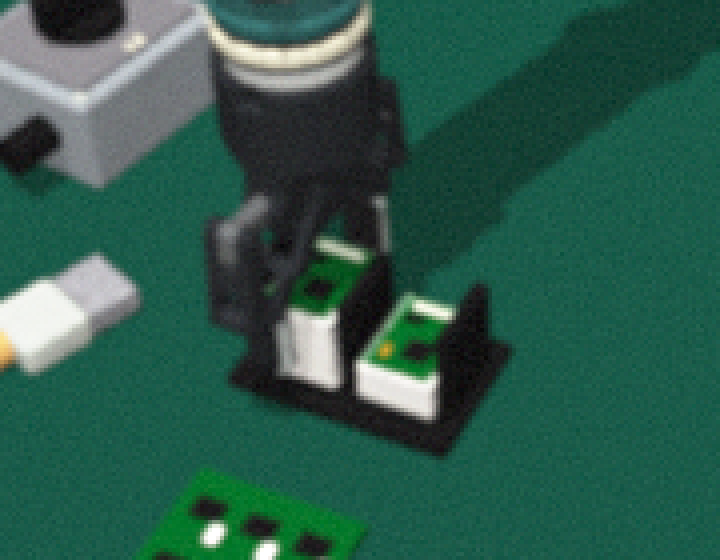

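The fingers straddle the tall module's ends (crop (310,320)). Close and lift.

```bash
python3 -m inch '[{"fingers":1,"x":0,"y":0,"z":0,"turn":0},{"fingers":1,"x":0,"y":0,"z":0,"turn":0},{"fingers":1,"x":0,"y":0,"z":0,"turn":0},{"fingers":1,"x":0,"y":0,"z":0,"turn":0},{"fingers":1,"x":0,"y":0,"z":0,"turn":0},{"fingers":1,"x":0,"y":0,"z":0,"turn":0},{"fingers":1,"x":0,"y":0,"z":0,"turn":0},{"fingers":1,"x":0,"y":0,"z":0,"turn":0},{"fingers":1,"x":0,"y":0,"z":-4,"turn":0},{"fingers":1,"x":0,"y":0,"z":-10,"turn":0},{"fingers":1,"x":0,"y":0,"z":-16,"turn":0}]'
python3 -c "
from h import *
print(to(659,-67,100),to(560,90,100,-2.5),to(560,90,100,17))"
```

```text
t: 3.82
eef_pos: [0.658, -0.0667, 0.0358]
orientation: [[-0.167, 0.986, -0.003], [0.986, 0.167, -0.003], [-0.002, -0.003, -1.0]]
ft_force: [0.2, 0.4, -4.2]
opening: 0.0553
(array([ -0.6,   0.7, -64.2]), 'turn', None) (array([170.7, -70.6, -64.3]), 'turn', [12.1, -167.9]) (array([170.7, -70.6, -64.3]), 'turn', [-7.4, 172.6])
```

```bash
python3 -m inch '[{"fingers":1,"x":0,"y":0,"z":-25,"turn":0},{"fingers":1,"x":0,"y":0,"z":-55,"turn":0},{"fingers":1,"x":10,"y":-4,"z":-75,"turn":0},{"fingers":1,"x":40,"y":-16,"z":-80,"turn":0},{"fingers":1,"x":75,"y":-31,"z":-80,"turn":0},{"fingers":1,"x":110,"y":-46,"z":-80,"turn":0},{"fingers":1,"x":140,"y":-58,"z":-70,"turn":0},{"fingers":1,"x":160,"y":-66,"z":-50,"turn":0},{"fingers":1,"x":171,"y":-70,"z":-25,"turn":0},{"fingers":1,"x":171,"y":-70,"z":0,"turn":0},{"fingers":1,"x":171,"y":-70,"z":12,"turn":0},{"fingers":1,"x":171,"y":-70,"z":18,"turn":0}]'; python3 -m inch '[{"fingers":1,"x":0,"y":0,"z":3,"turn":0},{"fingers":1,"x":0,"y":0,"z":5,"turn":0},{"fingers":1,"x":0,"y":0,"z":6,"turn":0}]'
```

```text
t: 4.82
eef_pos: [0.5592, 0.0899, 0.0161]
orientation: [[-0.167, 0.986, -0.006], [0.986, 0.167, -0.004], [-0.003, -0.006, -1.0]]
ft_force: [-0.3, -0.2, -3.5]
opening: 0.0551
t: 5.07
eef_pos: [0.5598, 0.089, 0.0134]
orientation: [[-0.165, 0.986, -0.005], [0.986, 0.165, -0.002], [-0.001, -0.006, -1.0]]
ft_force: [-8.2, -0.4, 25.9]
opening: 0.0552
```

```bash
python3 -m inch '[{"fingers":1,"x":0,"y":0,"z":-0.5,"turn":0},{"fingers":0.3,"x":0,"y":0,"z":-0.5,"turn":0},{"fingers":0,"x":0,"y":0,"z":-0.5,"turn":0},{"fingers":0,"x":0,"y":0,"z":-0.5,"turn":0},{"fingers":0,"x":0,"y":0,"z":-0.5,"turn":0},{"fingers":0,"x":0,"y":0,"z":-0.5,"turn":0},{"fingers":0,"x":0,"y":0,"z":-20,"turn":0},{"fingers":0,"x":0,"y":0,"z":-55,"turn":0},{"fingers":0,"x":0,"y":0,"z":-90,"turn":0},{"fingers":0,"x":0,"y":0,"z":-110,"turn":7},{"fingers":0,"x":0,"y":0,"z":-110,"turn":14},{"fingers":0,"x":0,"y":0,"z":-110,"turn":21}]'
python3 - <<'E'
from h import *
f=grab('scene','s2'); W=cloud(f)
rect(sel(W,(.51,.61),(.04,.14),(.038,.052)),'mod top')
f=grab('top','t2'); W=cloud(f)
rect(sel(W,(.51,.61),(.04,.14),(.038,.052)),'mod top')
print(to(560,89,100,-80.5))
a=cv2.imread('pics/s2.png')[150:290,220:400]; cv2.imwrite('pics/c3.png',cv2.resize(a,None,fx=4,fy=4,interpolation=3))
E
```

```text
t: 6.07
eef_pos: [0.5616, 0.0896, 0.1252]
orientation: [[0.205, 0.979, -0.002], [0.979, -0.205, -0.001], [-0.001, -0.002, -1.0]]
ft_force: [-0.2, 0.8, -0.5]
opening: 0.0853
mod top 456 c [562.5  88.9] size [58.6 41.1] ang 9.8 zmed 45.6
mod top 182 c [556.   85.5] size [44.6 37.5] ang 9.4 zmed 45.1
(array([-0.6, -0.1, 23.5]), 'turn', [69.1, -110.9])
```

View pics/c3.png

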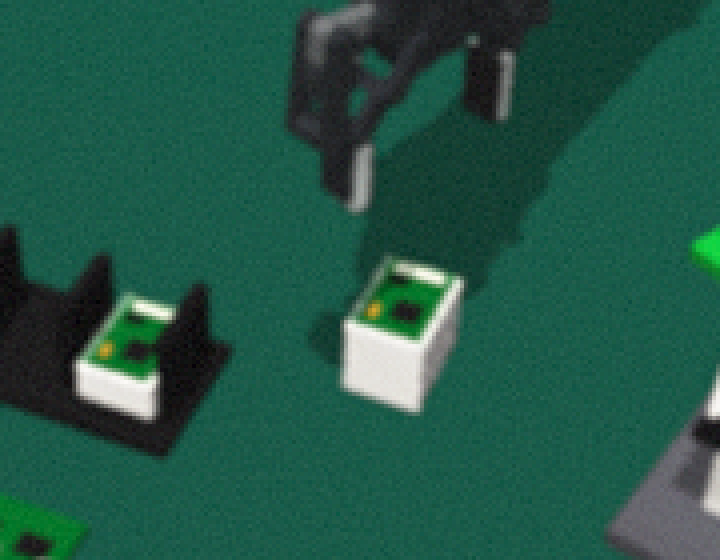

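The module stands upright on the mat at (400,335) in the crop, rack spare undisturbed. Regrip by its sides.

```bash
python3 -m inch '[{"fingers":0,"x":0,"y":0,"z":5,"turn":7},{"fingers":0,"x":0,"y":0,"z":10,"turn":14},{"fingers":0,"x":0,"y":0,"z":15,"turn":21},{"fingers":0,"x":0,"y":0,"z":20,"turn":28},{"fingers":0,"x":0,"y":0,"z":25,"turn":35},{"fingers":0,"x":0,"y":0,"z":30,"turn":42},{"fingers":0,"x":0,"y":0,"z":32,"turn":49},{"fingers":0,"x":0,"y":0,"z":32,"turn":56},{"fingers":0,"x":0,"y":0,"z":32,"turn":63},{"fingers":0,"x":0,"y":0,"z":32,"turn":69},{"fingers":0,"x":0,"y":0,"z":40,"turn":69},{"fingers":0,"x":0,"y":0,"z":50,"turn":69}]'
python3 -c "
from h import *
print(to(561,89,20,-80.2))"
```

```text
t: 7.17
eef_pos: [0.5602, 0.0896, 0.0728]
orientation: [[0.985, 0.171, -0.005], [0.171, -0.985, -0.003], [-0.005, 0.002, -1.0]]
ft_force: [-0.4, -0.6, 0.0]
opening: 0.0854
(array([ 0.9,  0.6, 52.8]), 'turn', [0.1, -179.9])
```

```bash
python3 -m inch '[{"fingers":0,"x":1,"y":0.5,"z":20,"turn":0},{"fingers":0,"x":1,"y":0.5,"z":38,"turn":0},{"fingers":0,"x":1,"y":0.5,"z":48,"turn":0},{"fingers":0,"x":1,"y":0.5,"z":53,"turn":0},{"fingers":0.3,"x":1,"y":0.5,"z":53,"turn":0},{"fingers":1,"x":1,"y":0.5,"z":53,"turn":0},{"fingers":1,"x":1,"y":0.5,"z":53,"turn":0},{"fingers":1,"x":1,"y":0.5,"z":53,"turn":0},{"fingers":1,"x":1,"y":0.5,"z":53,"turn":0},{"fingers":1,"x":1,"y":0.5,"z":53,"turn":0},{"fingers":1,"x":1,"y":0.5,"z":53,"turn":0},{"fingers":1,"x":1,"y":0.5,"z":53,"turn":0}]'
python3 -m inch '[{"fingers":1,"x":0,"y":0,"z":-5,"turn":0},{"fingers":1,"x":0,"y":0,"z":-20,"turn":0},{"fingers":1,"x":0,"y":0,"z":-50,"turn":-7},{"fingers":1,"x":0,"y":0,"z":-85,"turn":-14},{"fingers":1,"x":0,"y":0,"z":-120,"turn":-21},{"fingers":1,"x":0,"y":0,"z":-150,"turn":-28},{"fingers":1,"x":0,"y":0,"z":-160,"turn":-35},{"fingers":1,"x":0,"y":0,"z":-160,"turn":-42},{"fingers":1,"x":0,"y":0,"z":-160,"turn":-49},{"fingers":1,"x":0,"y":0,"z":-160,"turn":-56},{"fingers":1,"x":0,"y":0,"z":-160,"turn":-63},{"fingers":1,"x":0,"y":0,"z":-160,"turn":-70}]'
python3 -c "
from h import *
print(to(555,288,180,-2.5))"
```

```text
t: 8.17
eef_pos: [0.562, 0.0889, 0.0208]
orientation: [[0.985, 0.171, -0.003], [0.171, -0.985, -0.003], [-0.003, 0.003, -1.0]]
ft_force: [-0.5, -0.3, 5.1]
opening: 0.0389
t: 9.17
eef_pos: [0.5609, 0.0895, 0.1804]
orientation: [[0.17, 0.985, -0.005], [0.985, -0.17, -0.003], [-0.004, -0.004, -1.0]]
ft_force: [0.2, -0.2, -3.5]
opening: 0.0385
(array([194.6, -39.6,  -0.3]), 'turn', [-7.3, 172.7])
```

```bash
python3 -m inch '[{"fingers":1,"x":25,"y":-5,"z":0,"turn":-4},{"fingers":1,"x":60,"y":-12,"z":0,"turn":-7.3},{"fingers":1,"x":95,"y":-19,"z":0,"turn":-7.3},{"fingers":1,"x":130,"y":-26,"z":0,"turn":-7.3},{"fingers":1,"x":160,"y":-33,"z":0,"turn":-7.3},{"fingers":1,"x":182,"y":-37,"z":0,"turn":-7.3},{"fingers":1,"x":192,"y":-39,"z":0,"turn":-7.3},{"fingers":1,"x":195,"y":-40,"z":0,"turn":-7.3},{"fingers":1,"x":195,"y":-40,"z":0,"turn":-7.3}]'
python3 - <<'E'
from h import *
W=cloud(grab('scene','s3'))
a=cv2.imread('pics/s3.png')
g=None
rect(sel(W,(.49,.62),(.235,.345),(.16,.17)),'mod low');rect(sel(W,(.49,.62),(.235,.345),(.16,.195)),'mod sides')
m=sel(W,(.49,.62),(.235,.345),(.15,.25)); print('lowest',np.percentile(m[:,2],[0.5,2]))
print(to(555,288,180,-2.5))
a=a[180:320,350:530]; cv2.imwrite('pics/c4.png',cv2.resize(a,None,fx=4,fy=4,interpolation=3))
E
```

```text
t: 9.92
eef_pos: [0.5538, 0.288, 0.1792]
orientation: [[0.042, 0.999, -0.006], [0.999, -0.042, -0.005], [-0.005, -0.006, -1.0]]
ft_force: [0.7, -1.8, -3.3]
opening: 0.0388
mod low 187 c [568.2 295.1] size [32.7 67. ] ang 29.4 zmed 165.1
mod sides 629 c [568.4 295. ] size [33.  67.4] ang 29.5 zmed 176.7
lowest [0.15837131 0.16038916]
(array([ 1.8,  0.6, -0.6]), 'turn', [-0.1, 179.9])
```

View pics/c4.png

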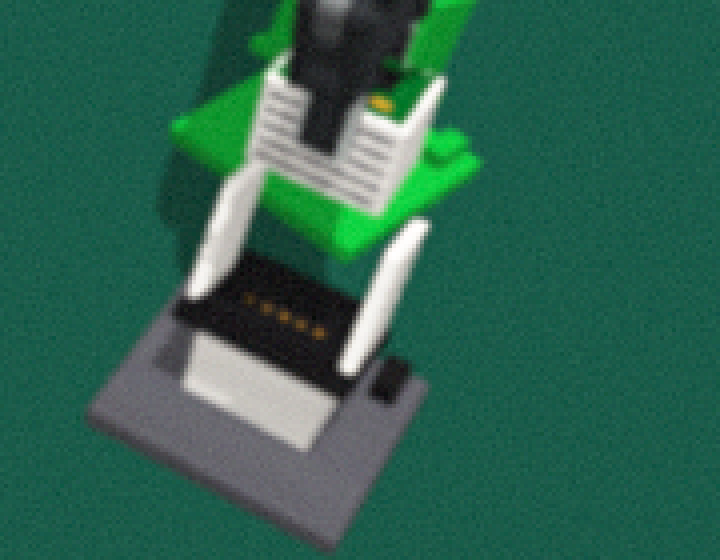

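The held module is level above the nest with the finger on the ribbed side; cheeks free. Check its y-centring.

```bash
python3 - <<'E'
from h import *
a=np.radians(-2.5); c,s=np.cos(a),np.sin(a)
def loc(p): d=p[:,:2]*1000-[555.5,288.2]; return np.c_[d[:,0]*c+d[:,1]*s,-d[:,0]*s+d[:,1]*c,p[:,2]*1000]
W=np.load('scene0.npy')
q=loc(sel(W,(.5,.6),(.23,.35),(.09,.135)))
for sg in(1,-1): k=q[q[:,1]*sg>0]; print('cheek y',np.percentile(k[:,1],[2,50,98]),'x',np.percentile(k[:,0],[2,98]))
q=loc(sel(W,(.5,.61),(.25,.33),(.05,.085))); print('bed x',np.percentile(q[:,0],[1,99]))
f=env.grab_frame('scene'); W=cloud(f)
q=loc(sel(W,(.49,.62),(.235,.345),(.162,.178)))
fr=q[q[:,0]>14]; print('front x',np.median(fr[:,0]),'y',np.percentile(fr[:,1],[1,3,97,99]))
en=q[q[:,0]<8]; print('end y',np.median(en[:,1]),'x',np.percentile(en[:,0],[1,3]))
f=env.grab_frame('top'); W=cloud(f)
q=loc(sel(W,(.49,.62),(.235,.345),(.19,.212))); print('top y',len(q),np.percentile(q[:,1],[1,3,97,99]),np.percentile(q[:,0],[1,3,97,99]))
E
```

```text
cheek y [31.9867495  36.16147511 38.02350218] x [-31.40092939  13.99835389]
cheek y [-37.7800852  -32.75873275 -31.72938582] x [-29.84950594  13.82131416]
bed x [-29.61727932  31.36160187]
front x 18.968157448842565 y [-29.7534873  -28.37401849  24.75087095  25.31292437]
end y 25.551642102642436 x [-17.17016105 -16.32859648]
top y 312 [-31.56676496 -31.48528872  -4.1874185   -2.18955048] [-32.42935222 -27.83780098  21.95142817  28.35861734]
```

```bash
python3 -m inch '[{"fingers":1,"x":2,"y":0,"z":8,"turn":0},{"fingers":1,"x":2,"y":0,"z":24,"turn":0},{"fingers":1,"x":2,"y":0,"z":40,"turn":0},{"fingers":1,"x":2,"y":0,"z":54,"turn":0},{"fingers":1,"x":2,"y":0,"z":66,"turn":0},{"fingers":1,"x":2,"y":0,"z":74,"turn":0},{"fingers":1,"x":2,"y":0,"z":79,"turn":0},{"fingers":1,"x":2,"y":0,"z":82,"turn":0},{"fingers":1,"x":2,"y":0,"z":83,"turn":0},{"fingers":1,"x":2,"y":0,"z":83,"turn":0}]'; python3 -m inch '[{"fingers":1,"x":0,"y":0,"z":1,"turn":0},{"fingers":1,"x":0,"y":0,"z":2,"turn":0}]';python3 -m inch '[{"fingers":1,"x":0,"y":0,"z":0.7,"turn":0},{"fingers":1,"x":0,"y":0,"z":1.2,"turn":0}]'
```

```text
t: 10.9
eef_pos: [0.5549, 0.2868, 0.097]
orientation: [[0.047, 0.999, -0.005], [0.999, -0.047, -0.005], [-0.005, -0.004, -1.0]]
ft_force: [-0.8, 0.8, -3.4]
opening: 0.0391
t: 11.07
eef_pos: [0.5555, 0.2871, 0.0957]
orientation: [[0.047, 0.999, -0.003], [0.999, -0.047, -0.004], [-0.004, -0.003, -1.0]]
ft_force: [-0.1, 0.3, -3.8]
opening: 0.0387
t: 11.23
eef_pos: [0.5558, 0.2873, 0.0948]
orientation: [[0.047, 0.999, -0.002], [0.999, -0.047, -0.004], [-0.004, -0.002, -1.0]]
ft_force: [-0.2, 0.4, -2.7]
opening: 0.0386
```

```bash
cat > m.py <<'E'
from h import *
a=np.radians(-2.5); c,s=np.cos(a),np.sin(a)
def loc(p): d=p[:,:2]*1000-[555.5,288.2]; return np.c_[d[:,0]*c+d[:,1]*s,-d[:,0]*s+d[:,1]*c,p[:,2]*1000]
f=grab('scene','s4'); W=cloud(f)
q=loc(sel(W,(.51,.61),(.25,.33),(.1,.114)))
print(to(555,288,92,-2.5), env.read_state()['eef_pos'])
q=q[abs(q[:,1])<31]
fr=q[q[:,0]>14]; print('front x',np.median(fr[:,0]),'y',np.percentile(fr[:,1],[1,3,97,99]))
en=q[(q[:,0]<8)&(q[:,1]>15)]; print('end y',len(en),np.median(en[:,1]))
a=cv2.imread('pics/s4.png')[190:310,360:500]; cv2.imwrite('pics/c5.png',cv2.resize(a,None,fx=5,fy=5,interpolation=3))
E
python3 m.py
```

```text
(array([ 0.8, -0.7,  2.6]), 'turn', [-0.2, 179.8]) [0.55563575 0.28721995 0.09463586]
front x 21.12371898926415 y [-28.37958503 -27.16111315  26.41021994  26.86078648]
end y 18 26.736933825743485
```

View pics/c5.png

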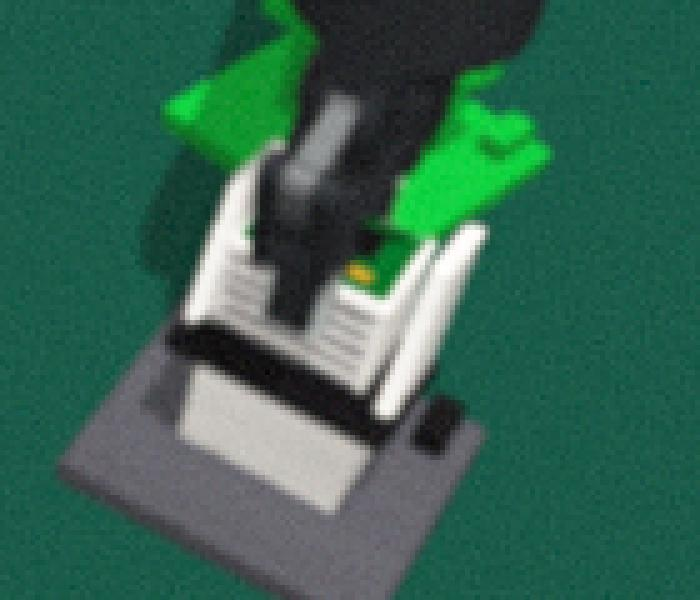

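Between the cheeks, centred to about 1 mm; 2 mm too far uphill. Shift and lower to contact.

```bash
python3 -m inch '[{"fingers":1,"x":0.8,"y":-1.5,"z":0,"turn":0},{"fingers":1,"x":0.8,"y":-2.7,"z":0,"turn":0},{"fingers":1,"x":0.8,"y":-2.7,"z":0.7,"turn":0},{"fingers":1,"x":0.8,"y":-2.7,"z":1.4,"turn":0}]';python3 -m inch '[{"fingers":1,"x":0,"y":0,"z":0.5,"turn":0},{"fingers":1,"x":0,"y":0,"z":1,"turn":0}]';python3 -m inch '[{"fingers":1,"x":0,"y":0,"z":0.5,"turn":0},{"fingers":1,"x":0,"y":0,"z":1,"turn":0}]'
```

```text
t: 11.62
eef_pos: [0.5528, 0.2883, 0.0932]
orientation: [[0.047, 0.999, -0.003], [0.999, -0.047, -0.004], [-0.004, -0.003, -1.0]]
ft_force: [-0.1, -1.0, -4.0]
opening: 0.0391
t: 11.78
eef_pos: [0.5527, 0.2883, 0.0921]
orientation: [[0.047, 0.999, -0.003], [0.999, -0.047, -0.004], [-0.004, -0.003, -1.0]]
ft_force: [0.3, -0.4, -3.3]
opening: 0.0391
t: 11.95
eef_pos: [0.5528, 0.2882, 0.0915]
orientation: [[0.047, 0.999, -0.003], [0.999, -0.047, -0.004], [-0.004, -0.003, -1.0]]
ft_force: [-3.0, -0.7, 3.6]
opening: 0.039
```

```bash
python3 -m inch '[{"fingers":0.6,"x":0,"y":0,"z":0,"turn":0},{"fingers":0.56,"x":0,"y":0,"z":0,"turn":0},{"fingers":0.54,"x":0,"y":0,"z":0,"turn":0},{"fingers":0.53,"x":0,"y":0,"z":0,"turn":0},{"fingers":0.52,"x":0,"y":0,"z":0,"turn":0},{"fingers":0.51,"x":0,"y":0,"z":0,"turn":0},{"fingers":0.5,"x":0,"y":0,"z":0,"turn":0},{"fingers":0.49,"x":0,"y":0,"z":0,"turn":0},{"fingers":0.48,"x":0,"y":0,"z":0,"turn":0}]';
```

```text
t: 12.7
eef_pos: [0.5529, 0.2883, 0.0915]
orientation: [[0.047, 0.999, -0.003], [0.999, -0.047, -0.004], [-0.004, -0.003, -1.0]]
ft_force: [-1.2, -0.0, -0.3]
opening: 0.0443
```

```bash
python3 -m inch '[{"fingers":0.47,"x":0,"y":0,"z":0,"turn":0},{"fingers":0.46,"x":0,"y":0,"z":0,"turn":0},{"fingers":0.45,"x":0,"y":0,"z":0,"turn":0},{"fingers":0.44,"x":0,"y":0,"z":0,"turn":0},{"fingers":0.43,"x":0,"y":0,"z":0,"turn":0},{"fingers":0.42,"x":0,"y":0,"z":0,"turn":0},{"fingers":0.41,"x":0,"y":0,"z":0,"turn":0},{"fingers":0.4,"x":0,"y":0,"z":0,"turn":0},{"fingers":0.39,"x":0,"y":0,"z":0,"turn":0},{"fingers":0.38,"x":0,"y":0,"z":0,"turn":0},{"fingers":0.37,"x":0,"y":0,"z":0,"turn":0},{"fingers":0.36,"x":0,"y":0,"z":0,"turn":0}]'; python3 -m inch '[{"fingers":0.35,"x":0,"y":0,"z":0,"turn":0},{"fingers":0.34,"x":0,"y":0,"z":0,"turn":0},{"fingers":0.33,"x":0,"y":0,"z":0,"turn":0},{"fingers":0.32,"x":0,"y":0,"z":0,"turn":0},{"fingers":0.31,"x":0,"y":0,"z":0,"turn":0},{"fingers":0.3,"x":0,"y":0,"z":0,"turn":0},{"fingers":0.29,"x":0,"y":0,"z":0,"turn":0},{"fingers":0.28,"x":0,"y":0,"z":0,"turn":0},{"fingers":0.27,"x":0,"y":0,"z":0,"turn":0},{"fingers":0.26,"x":0,"y":0,"z":0,"turn":0},{"fingers":0.25,"x":0,"y":0,"z":0,"turn":0},{"fingers":0.24,"x":0,"y":0,"z":0,"turn":0}]'; python3 m.py
```

```text
t: 13.7
eef_pos: [0.5528, 0.2883, 0.0915]
orientation: [[0.047, 0.999, -0.003], [0.999, -0.047, -0.004], [-0.004, -0.003, -1.0]]
ft_force: [-0.4, 0.0, -1.8]
opening: 0.0548
t: 14.7
eef_pos: [0.5532, 0.2883, 0.0917]
orientation: [[0.047, 0.999, -0.002], [0.999, -0.047, -0.004], [-0.004, -0.002, -1.0]]
ft_force: [-0.5, 0.1, -0.6]
opening: 0.065
(array([-0.2,  1.9, -0.4]), 'turn', [-0.2, 179.8]) [0.55307613 0.28830121 0.0916084 ]
front x 39.323215521872925 y [-10.79873033 -10.57722456  10.59691892  10.65282952]
end y 125 22.43843281768982
```

View pics/c5.png

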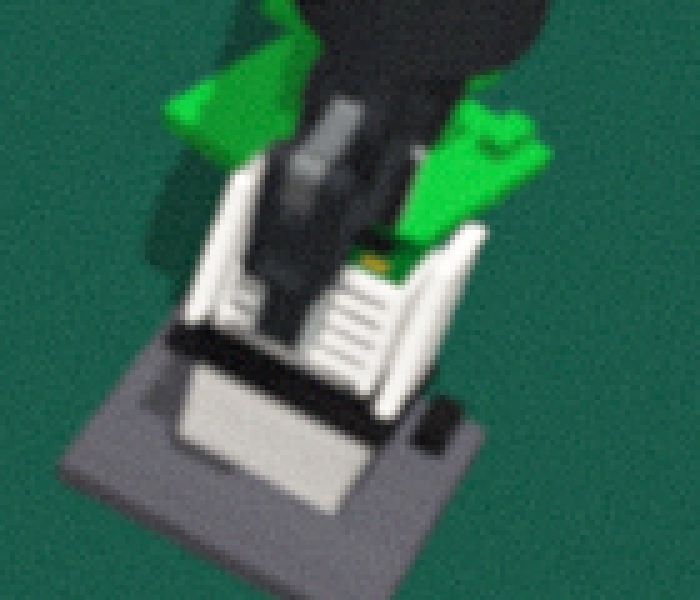

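The module has leaned back with the slope. Open the rest and lift.

```bash
python3 -m inch '[{"fingers":0.2,"x":0,"y":0,"z":0,"turn":0},{"fingers":0.15,"x":0,"y":0,"z":0,"turn":0},{"fingers":0.1,"x":0,"y":-3,"z":0,"turn":0},{"fingers":0.05,"x":0,"y":-5,"z":0,"turn":0},{"fingers":0,"x":0,"y":-5,"z":0,"turn":0},{"fingers":0,"x":0,"y":-5,"z":-2,"turn":0},{"fingers":0,"x":0,"y":-5,"z":-10,"turn":0},{"fingers":0,"x":0,"y":-5,"z":-25,"turn":0},{"fingers":0,"x":0,"y":-5,"z":-50,"turn":0},{"fingers":0,"x":0,"y":-5,"z":-80,"turn":0},{"fingers":0,"x":0,"y":-5,"z":-110,"turn":0},{"fingers":0,"x":0,"y":-5,"z":-115,"turn":0}]'
python3 - <<'E'
from h import *
print(to(577.5,-316.8,180,92.3))
E
```

```text
t: 15.75
eef_pos: [0.5519, 0.2898, 0.2125]
orientation: [[0.048, 0.999, 0.006], [0.999, -0.048, 0.001], [0.001, 0.006, -1.0]]
ft_force: [0.9, -0.1, 0.5]
opening: 0.0858
(array([-604.7,   54.2,   32. ]), 'turn', [-95.0, 85.0])
```

```bash
python3 -m inch '[{"fingers":0,"x":-604,"y":54,"z":20,"turn":-95},{"fingers":0,"x":-604,"y":54,"z":20,"turn":-95},{"fingers":0,"x":-604,"y":54,"z":20,"turn":-95},{"fingers":0,"x":-604,"y":54,"z":20,"turn":-95},{"fingers":0,"x":-604,"y":54,"z":20,"turn":-95},{"fingers":0,"x":-604,"y":54,"z":20,"turn":-95},{"fingers":0,"x":-604,"y":54,"z":20,"turn":-95},{"fingers":0,"x":-604,"y":54,"z":20,"turn":-95},{"fingers":0,"x":-604,"y":54,"z":20,"turn":-95},{"fingers":0,"x":-604,"y":54,"z":20,"turn":-95},{"fingers":0,"x":-604,"y":54,"z":20,"turn":-95},{"fingers":0,"x":-604,"y":54,"z":20,"turn":-95}]'
python3 - <<'E'
from h import *
W=cloud(grab('scene','s6')); im=cv2.imread('pics/s6.png')
a=np.radians(-2.5); c,s=np.cos(a),np.sin(a)
hsv=cv2.cvtColor(im,cv2.COLOR_BGR2HSV)
g=(hsv[...,0]>45)&(hsv[...,0]<75)&(hsv[...,1]>130)
p=sel(W,(.5,.6),(.25,.325),(.08,.14))
d=p*1000-[555.5,288.2,66]; l=np.c_[d[:,0]*c+d[:,1]*s,-d[:,0]*s+d[:,1]*c,d[:,2]]
t=np.radians(15); n=np.c_[l[:,0]*np.cos(t)+l[:,2]*np.sin(t),l[:,1],-l[:,0]*np.sin(t)+l[:,2]*np.cos(t)]
k=(abs(n[:,1])<27)&(n[:,2]>38)&(abs(n[:,0])<19)&(n[:,2]<52); A=np.c_[n[k,:2],np.ones(k.sum())]; print('top plane in nest frame',np.linalg.lstsq(A,n[k,2],rcond=None)[0],k.sum())
print('top x',np.percentile(n[k,0],[1,99]))
k=(abs(n[:,1])<25)&(n[:,2]>10)&(n[:,2]<40); print('uphill face x',np.median(n[k,0]),k.sum())
k=(n[:,2]>41)&(n[:,2]<49)&(abs(n[:,1])<31); print('top y',np.percentile(n[k,1],[1,99]))
cv2.imwrite('pics/c6.png',cv2.resize(im[190:310,360:500],None,fx=5,fy=5,interpolation=3))
print(to(577.5,-316.8,150,92.3),env.read_state()['joints'])
E
```

```text
t: 16.75
eef_pos: [0.5719, -0.2126, 0.1948]
orientation: [[-0.994, 0.112, 0.006], [0.112, 0.994, -0.0], [-0.006, 0.001, -1.0]]
ft_force: [0.1, 0.1, -0.7]
opening: 0.0856
top plane in nest frame [-9.40419507e-02 -2.40620299e-03  4.54283027e+01] 440
top x [-18.1247848   18.84062028]
uphill face x 18.17238553902499 464
top y [-27.04226732  27.49747567]
(array([-17.4, -88. ,  46.2]), 'turn', [-9.3, 170.7]) [ 13.10089747  28.16485391   5.78363175 109.34478252  -3.5021905
  42.05425984 103.8306213 ]
```

View pics/c6.png

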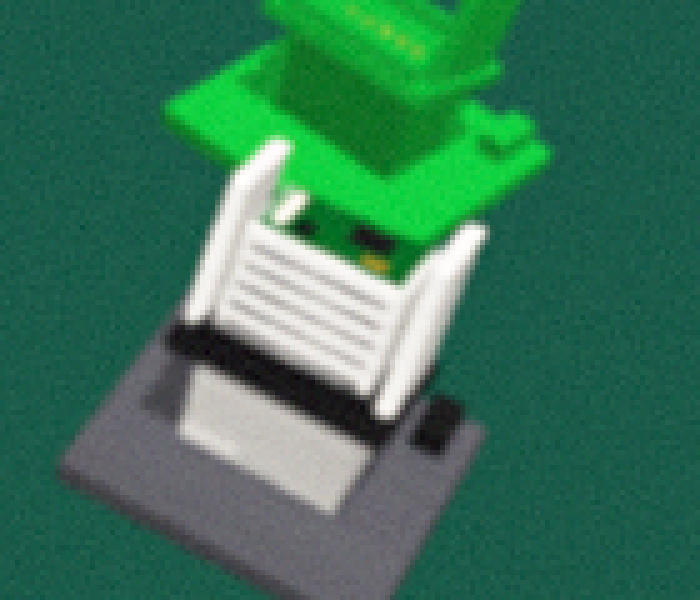

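```bash
cat > n.py <<'E'
from h import *
def run(cam):
    f=env.grab_frame(cam); W=cloud(f); im=f['img']
    a=np.radians(-2.5); c,s=np.cos(a),np.sin(a)
    hsv=cv2.cvtColor(im,cv2.COLOR_RGB2HSV)
    g=(hsv[...,0]>45)&(hsv[...,0]<80)&(hsv[...,1]>110)&(im[...,1]>40)
    def nest(p):
        d=p*1000-[555.5,288.2,66]; l=np.c_[d[:,0]*c+d[:,1]*s,-d[:,0]*s+d[:,1]*c,d[:,2]]
        t=np.radians(15); return np.c_[l[:,0]*np.cos(t)+l[:,2]*np.sin(t),l[:,1],-l[:,0]*np.sin(t)+l[:,2]*np.cos(t)]
    def fit(n,i,j,tol=2.5):
        ok=np.ones(len(n),bool)
        for _ in range(5):
            A=np.c_[n[:,j],np.ones(len(n))]; k=np.linalg.lstsq(A[ok],n[ok,i],rcond=None)[0]; ok=abs(A@k-n[:,i])<tol
        return k,ok.sum()
    n=nest(sel(W,(.5,.6),(.25,.325),(.08,.14),cv2.erode(g.astype(np.uint8),np.ones((2,2)))>0)); n=n[(abs(n[:,0])<18)&(abs(n[:,1])<26)&(n[:,2]>38)&(n[:,2]<54)]
    if len(n)>20: print(cam,'green top z~x',fit(n,2,[0,1],4),'x range',np.percentile(n[:,0],[2,98]))
    n=nest(sel(W,(.5,.6),(.25,.325),(.06,.14))); 
    q=n[(abs(n[:,1])<24)&(n[:,2]>9)&(n[:,2]<40)&(n[:,0]>10)]
    if len(q)>20: print(cam,'uphill face x~z',fit(q,0,[2]))
    q=n[(abs(n[:,1])<24)&(n[:,2]>1)&(n[:,2]<30)&(n[:,0]<-10)]
    if len(q)>20: print(cam,'downhill face x~z',fit(q,0,[2]))
if __name__=='__main__':
    run('scene'); run('top')
E
python3 n.py
```

```text
scene green top z~x (array([-3.60903072e-03,  7.40879951e-05,  4.59566961e+01]), np.int64(138)) x range [-17.50206128  10.32738048]
scene uphill face x~z (array([ 0.01934574, 17.72148181]), np.int64(441))
top green top z~x (array([ 2.88840806e-03, -2.92187027e-02,  4.52146037e+01]), np.int64(108)) x range [-16.82280834  10.03436407]
top uphill face x~z (array([-2.54562370e-03,  1.83821609e+01]), np.int64(29))
top downhill face x~z (array([  0.25069182, -30.56226449]), np.int64(21))
```

The module lies flat in the nest (top parallel to bed to <0.3°, 45.5 mm above it, ~2 mm off centre along x). Now the handle.

```bash
python3 -m inch '[{"fingers":0,"x":-10,"y":-35,"z":15,"turn":-5},{"fingers":0,"x":-17,"y":-65,"z":30,"turn":-9.3},{"fingers":0,"x":-17,"y":-82,"z":40,"turn":-9.3},{"fingers":0,"x":-17,"y":-88,"z":46,"turn":-9.3},{"fingers":0,"x":-17,"y":-88,"z":46,"turn":-9.3},{"fingers":0,"x":-17,"y":-88,"z":46,"turn":-9.3}]'
python3 -c "
from h import *
print(to(577.5,-316.8,77,92.3))"
```

```text
t: 17.4
eef_pos: [0.5769, -0.3044, 0.1489]
orientation: [[-0.999, -0.035, 0.005], [-0.035, 0.999, -0.001], [-0.005, -0.001, -1.0]]
ft_force: [0.7, 0.6, 0.6]
opening: 0.0853
(array([  0.2, -12.3,  72. ]), 'turn', [-0.3, 179.7])
```

```bash
python3 -m inch '[{"fingers":0,"x":0,"y":-8,"z":0,"turn":0},{"fingers":0,"x":0,"y":-12,"z":5,"turn":0},{"fingers":0,"x":0,"y":-12,"z":15,"turn":0},{"fingers":0,"x":0,"y":-12,"z":30,"turn":0},{"fingers":0,"x":0,"y":-12,"z":45,"turn":0},{"fingers":0,"x":0,"y":-12,"z":58,"turn":0},{"fingers":0,"x":0,"y":-12,"z":66,"turn":0},{"fingers":0,"x":0,"y":-12,"z":70,"turn":0},{"fingers":0,"x":0,"y":-12,"z":71,"turn":0}]'
python3 - <<'E'
from h import *
W=cloud(grab('scene','s7')); im=cv2.imread('pics/s7.png')
print(to(577.5,-316.8,77,92.3))
cv2.imwrite('pics/c7.png',cv2.resize(im[100:220,110:250],None,fx=5,fy=5,interpolation=3))
E
```

```text
t: 18.15
eef_pos: [0.5773, -0.316, 0.0769]
orientation: [[-0.999, -0.035, 0.004], [-0.035, 0.999, -0.0], [-0.004, -0.0, -1.0]]
ft_force: [-0.3, 0.4, -0.2]
opening: 0.0855
(array([ 0.1, -0.4,  0.4]), 'turn', [-0.3, 179.7])
```

View pics/c7.png

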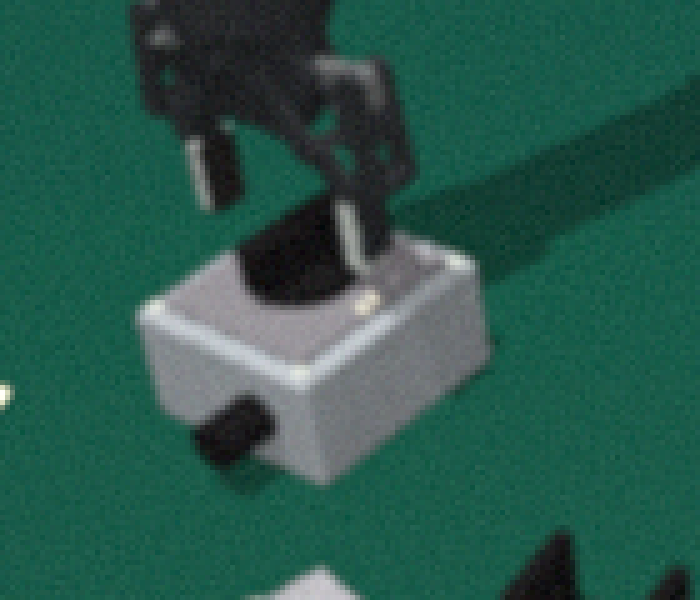

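Fingers straddle the bar at crop (300,250). Close, then turn.

```bash
python3 -m inch '[{"fingers":0.5,"x":0,"y":0,"z":0,"turn":0},{"fingers":1,"x":0,"y":0,"z":0,"turn":0},{"fingers":1,"x":0,"y":0,"z":0,"turn":0},{"fingers":1,"x":0,"y":0,"z":0,"turn":0},{"fingers":1,"x":0,"y":0,"z":0,"turn":0},{"fingers":1,"x":0,"y":0,"z":0,"turn":0},{"fingers":1,"x":0,"y":0,"z":0,"turn":0},{"fingers":1,"x":0,"y":0,"z":0,"turn":0},{"fingers":1,"x":0,"y":0,"z":0,"turn":0},{"fingers":1,"x":0,"y":0,"z":0,"turn":0},{"fingers":1,"x":0,"y":0,"z":0,"turn":0}]'
python3 -m inch '[{"fingers":1,"x":0,"y":0,"z":0,"turn":3},{"fingers":1,"x":0,"y":0,"z":0,"turn":7},{"fingers":1,"x":0,"y":0,"z":0,"turn":11},{"fingers":1,"x":0,"y":0,"z":0,"turn":15},{"fingers":1,"x":0,"y":0,"z":0,"turn":19},{"fingers":1,"x":0,"y":0,"z":0,"turn":23},{"fingers":1,"x":0,"y":0,"z":0,"turn":27},{"fingers":1,"x":0,"y":0,"z":0,"turn":31},{"fingers":1,"x":0,"y":0,"z":0,"turn":35},{"fingers":1,"x":0,"y":0,"z":0,"turn":39},{"fingers":1,"x":0,"y":0,"z":0,"turn":43},{"fingers":1,"x":0,"y":0,"z":0,"turn":45}]'
python3 -c "
from h import *
print(to(577.5,-316.8,77,92.3))"
```

```text
t: 19.12
eef_pos: [0.5778, -0.317, 0.078]
orientation: [[-0.999, -0.035, 0.005], [-0.035, 0.999, -0.002], [-0.005, -0.002, -1.0]]
ft_force: [-1.3, -1.7, 5.5]
opening: 0.0127
t: 20.12
eef_pos: [0.5776, -0.3177, 0.078]
orientation: [[-0.729, 0.684, 0.005], [0.684, 0.729, -0.003], [-0.006, 0.002, -1.0]]
ft_force: [-1.7, -1.6, 2.0]
opening: 0.013
(array([0.6, 0.6, 1. ]), 'turn', [-45.5, 134.5])
```

```bash
python3 -m inch '[{"fingers":1,"x":0,"y":0,"z":0,"turn":4},{"fingers":1,"x":0,"y":0,"z":0,"turn":8},{"fingers":1,"x":0,"y":0,"z":0,"turn":12},{"fingers":1,"x":0,"y":0,"z":0,"turn":16},{"fingers":1,"x":0,"y":0,"z":0,"turn":20},{"fingers":1,"x":0,"y":0,"z":0,"turn":24},{"fingers":1,"x":0,"y":0,"z":0,"turn":28},{"fingers":1,"x":0,"y":0,"z":0,"turn":32},{"fingers":1,"x":0,"y":0,"z":0,"turn":36},{"fingers":1,"x":0,"y":0,"z":0,"turn":40},{"fingers":1,"x":0,"y":0,"z":0,"turn":43},{"fingers":1,"x":0,"y":0,"z":0,"turn":44}]'
python3 -c "
from h import *
print(to(577.5,-316.8,77,2.0),env.read_state()['ft_torque'])"
```

```text
t: 21.12
eef_pos: [0.577, -0.318, 0.078]
orientation: [[-0.047, 0.999, 0.004], [0.999, 0.047, -0.003], [-0.003, 0.004, -1.0]]
ft_force: [-1.8, -1.0, 4.1]
opening: 0.0125
(array([1.2, 0.6, 1. ]), 'turn', [0.7, -179.3]) [-0.28510777  0.46920922 -0.24242226]
```

```bash
python3 -m inch '[{"fingers":1,"x":0,"y":0,"z":0,"turn":1},{"fingers":1,"x":0,"y":0,"z":0,"turn":2},{"fingers":1,"x":0,"y":0,"z":0,"turn":2}]'; python3 -c "
from h import *
print(env.read_state()['ft_torque'])"
python3 -m inch '[{"fingers":0.6,"x":0,"y":0,"z":0,"turn":0},{"fingers":0.3,"x":0,"y":0,"z":0,"turn":0},{"fingers":0,"x":0,"y":0,"z":0,"turn":0},{"fingers":0,"x":0,"y":0,"z":0,"turn":0},{"fingers":0,"x":0,"y":0,"z":0,"turn":0},{"fingers":0,"x":0,"y":0,"z":-1,"turn":0},{"fingers":0,"x":0,"y":0,"z":-15,"turn":0},{"fingers":0,"x":0,"y":0,"z":-45,"turn":0},{"fingers":0,"x":0,"y":0,"z":-80,"turn":0},{"fingers":0,"x":0,"y":0,"z":-110,"turn":0},{"fingers":0,"x":0,"y":0,"z":-120,"turn":0},{"fingers":0,"x":0,"y":0,"z":-120,"turn":0}]'
python3 - <<'E'
from h import *
f=grab('scene','s8'); W=cloud(f)
rect(sel(W,(.51,.65),(-.39,-.24),(.09,.103)),'bar')
import n; n.run('scene')
E
```

```text
t: 21.37
eef_pos: [0.577, -0.318, 0.078]
orientation: [[-0.016, 1.0, 0.004], [1.0, 0.016, -0.004], [-0.004, 0.004, -1.0]]
ft_force: [-2.1, -1.5, 4.5]
opening: 0.0127
[-0.31304133  0.36489488  0.83253571]
t: 22.37
eef_pos: [0.5784, -0.3193, 0.2025]
orientation: [[-0.016, 1.0, 0.011], [1.0, 0.016, -0.007], [-0.007, 0.011, -1.0]]
ft_force: [0.4, -0.2, 0.4]
opening: 0.0853
bar 141 c [ 579.5 -316.9] size [16.2 64.4] ang 2.4 zmed 97.3
scene green top z~x (array([-2.73641949e-04,  9.73412769e-03,  4.58687854e+01]), np.int64(127)) x range [-17.30703514   9.47883177]
scene uphill face x~z (array([-1.81407121e-03,  1.81000433e+01]), np.int64(445))
```

View pics/s8.png

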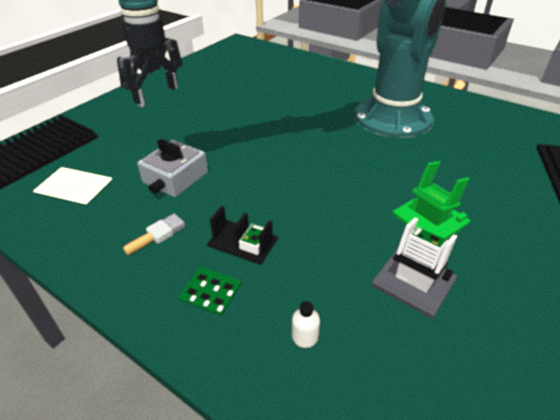

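The bar now lies along the isolator's y at (170,152). The module is seated at (427,248), and the spare, bottle, brush and panel are where they were. Hand in.

```bash
python3 -m inch '[{"fingers":0,"x":0,"y":0,"z":0,"turn":0},{"fingers":0,"x":0,"y":0,"z":0,"turn":0}]'; python3 -c "
from plant import env
print(env.close_job())"
```

```text
t: 22.63
eef_pos: [0.5753, -0.3161, 0.1964]
orientation: [[-0.017, 1.0, 0.001], [1.0, 0.017, -0.001], [-0.001, 0.001, -1.0]]
ft_force: [-0.2, -0.4, 0.2]
opening: 0.0855
the job is handed in; nothing more can be done
None
```

The job is handed in at 22.6 s of the 58 s allowed; the hand-in gives no verdict.

**Module:** I took the tall module from the rack by its ends and set it on the mat. I then regripped it by its sides and lowered it into the grey nest until its uphill edge touched. The moves cannot tilt the tool, so I opened the fingers slowly to let the module lean back onto the bed.

**Handle:** I turned the isolator handle 90° clockwise, pressed it against its stop, let go and lifted the arm clear.

**Last checks:**
- **Seating:** the module's top is parallel to the bed to within about 0.6° and about 46 mm above it, for a 45 mm module. It sits about 2 mm downhill of the nest's centre, between the lips.
- **Handle position:** the bar now lies along the isolator's y. The twist on the wrist reversed to 0.83 N m when I pressed it home, which fits the stop.
- **Other items:** the spare, bottle, brush and panel look unmoved in the final picture. I judged that by eye, not by measurement.

**Disagreement:** my first plane fit of the module's top showed a tilt of about 5°. It had picked up edge points; a fit on the green board alone showed it flat in both cameras, and a final scene-camera check agreed.

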